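# Charge the wax melter and start a batch of refill candles

### The arm

A 6-joint arm with a two-finger parallel gripper is mounted at the origin on the work surface. World frame = base frame: x ahead of the robot, y to its left, z up, the work surface at z = 0. Lengths are in m, angles in rad, forces in N, time in s.
With the tool pointing down it reaches from about 0.375 to 0.9 m from the base axis. Payload 3.1 kg.
Tool frame: the origin (TCP) lies at the very end of the fingers, on their centre line; the grasp point (between the pads) lies 19 mm behind it; z points along the fingers, y is the line along which they close (so a half turn about z gives the same grasp; the last joint's range is limited). The gripper opens to 85 mm and grips with 20 to 120 N. Pads are 22 mm wide; open, the fingers measure 114 mm over their backs; the gripper's body (76 mm by 85 mm) begins 54 mm behind the grasp point. The pads swing forward as they close: fully open they stand 13 mm farther back than shut.
Start: joints at [1.02, 0.527, 1.433, -0, 1.181, -0.178], TCP at [0.227, 0.582, 0.231] pointing down, gripper open.
Joint ranges: [-3.08, 3.08], [-0.75, 2.2], [0.22, 2.44], [-1.43, 4.57], [0, 2.65], [-2.85, 2.85]. Speed limits (rad/s): [2.79, 2.79, 3.14, 3.14, 3.14, 3.14].

### API

Orientations are given as a unit quaternion [x, y, z, w].
In Python, from station import telemetry, snapshot, ticket gives the robot as it stands.
- The arm moves only by the tool move_arm, never from a script. Its argument "commands" is text: rows parted by semicolons, each of 7 numbers parted by spaces: the shift along the tool's x, y, z in mm, then the turn, a rotation vector about the tool's x, y, z in degrees, then the opening, from -1 (shut) to 1 (fully open). A call has exactly 5 rows; each row is the pose to reach, as a shift and turn from the pose commanded when the call began, along the tool's axes at that moment; what a row does not reach only later rows make up. A row lasts 1/8 s, in which the tool goes at most 62.5 mm and 10.7 degrees, less where a joint would pass 70% of its speed; a pose out of reach is approached as far as the arm can. A call with a gripper value outside its range is refused whole. The fingers move at their own pace and stop on an object; "grip_force" is the grip in N (left out, the last holds). Time passes only in rows, so rows that repeat a pose let the fingers close, or fill a call up. It gives the time, the measured TCP pose, the force, the opening and the grip force at its end, in the units of the state.
- telemetry.sense(): the state, without advancing time (a new reading comes with each control period).
- snapshot(name): name is "scene" or "top" or "wrist"; returns a dict with "image" (420x560x3 uint8, red, green, blue), "fx", "fy", "cx", "cy" (pixels), "pose" (4x4, takes a point from camera to world coordinates). Camera axes: x right, y down, z forward; pixel columns grow to the right and rows downward; lengths in m; the calibration is good to about 2 mm. A picture is of the moment at which its call begins. There is no depth.
- ticket.sign_off(): hands the job in; it is judged then, once.
The state is a dict: "t": time; "q": joint angles; "qd": joint speeds; "tau": joint torques, N m; "tcp_pos": TCP position; "tool_rot": TCP orientation; "force": force on the tool from outside, world axes, zero at the start; "ft_torque": the same for the moment, N m; "finger_gap": opening from 0.0 (shut) to 1.0 (fully open); "gripper_force": force on a finger pad.
Only numpy, scipy, OpenCV 4.12 (cv2) and the standard library are available. Lean on these libraries where they do the work, as an engineer would, in place of code of your own. Each camera call takes 0.05 s, during which the arm holds its last target. There are 200 camera calls.

### The job

Tip the pink wax offcuts off the melter's hinged tray into the basin by its red handle and lower the tray again, and drop every wax refill on the sheet pan into an amber jar of the warmer, one to a jar. Only when all that is loaded, twist the start knob clockwise to its stop and let it spring back. Leave the jug, the finished candle and the scent bottle where they stand.

Things in the scene. Friction and masses are not known exactly. Their poses are not given: they have to be found in the camera images.
- refill1: cream wax refill: solid eight-sided block, 46 mm across its flats, 60 mm tall, ends chamfered 5 mm, no wick, both ends alike, 90 g. Origin at its centre, z along its length, x square to one of the flats (flats every 45 degrees). Starts upright on a fixed aluminium sheet pan (270 x 280 mm, floor 4 mm and rim 12 mm above the table). None if this one is absent.
- refill2: cream wax refill: solid eight-sided block, 46 mm across its flats, 60 mm tall, ends chamfered 5 mm, no wick, both ends alike, 90 g. Origin at its centre, z along its length, x square to one of the flats (flats every 45 degrees). Starts upright on a fixed aluminium sheet pan (270 x 280 mm, floor 4 mm and rim 12 mm above the table). None if this one is absent.
- refill3: cream wax refill: solid eight-sided block, 46 mm across its flats, 60 mm tall, ends chamfered 5 mm, no wick, both ends alike, 90 g. Origin at its centre, z along its length, x square to one of the flats (flats every 45 degrees). Starts upright on a fixed aluminium sheet pan (270 x 280 mm, floor 4 mm and rim 12 mm above the table). None if this one is absent.
- refill4: cream wax refill: solid eight-sided block, 46 mm across its flats, 60 mm tall, ends chamfered 5 mm, no wick, both ends alike, 90 g. Origin at its centre, z along its length, x square to one of the flats (flats every 45 degrees). Starts upright on a fixed aluminium sheet pan (270 x 280 mm, floor 4 mm and rim 12 mm above the table). None if this one is absent.
- refill5: cream wax refill: solid eight-sided block, 46 mm across its flats, 60 mm tall, ends chamfered 5 mm, no wick, both ends alike, 90 g. Origin at its centre, z along its length, x square to one of the flats (flats every 45 degrees). Starts upright on a fixed aluminium sheet pan (270 x 280 mm, floor 4 mm and rim 12 mm above the table). None if this one is absent.
- refill6: cream wax refill: solid eight-sided block, 46 mm across its flats, 60 mm tall, ends chamfered 5 mm, no wick, both ends alike, 90 g. Origin at its centre, z along its length, x square to one of the flats (flats every 45 degrees). Starts upright on a fixed aluminium sheet pan (270 x 280 mm, floor 4 mm and rim 12 mm above the table). None if this one is absent.
- jar1_in (a point): centre of the inner floor of fixed amber jar 1 of 6 in the warmer: straight round jar, 84 mm outside, 76 mm inside, open at the top, rim 77 mm above this point. The point's axes are the warmer's: the six stand 90 mm apart, two along x, three along y, fixed in a dark hot plate 195 x 278 x 12 mm, rims 94 mm above the table.
- jar2_in (a point): centre of the inner floor of fixed amber jar 2 of 6 in the warmer: straight round jar, 84 mm outside, 76 mm inside, open at the top, rim 77 mm above this point. The point's axes are the warmer's: the six stand 90 mm apart, two along x, three along y, fixed in a dark hot plate 195 x 278 x 12 mm, rims 94 mm above the table.
- jar3_in (a point): centre of the inner floor of fixed amber jar 3 of 6 in the warmer: straight round jar, 84 mm outside, 76 mm inside, open at the top, rim 77 mm above this point. The point's axes are the warmer's: the six stand 90 mm apart, two along x, three along y, fixed in a dark hot plate 195 x 278 x 12 mm, rims 94 mm above the table.
- jar4_in (a point): centre of the inner floor of fixed amber jar 4 of 6 in the warmer: straight round jar, 84 mm outside, 76 mm inside, open at the top, rim 77 mm above this point. The point's axes are the warmer's: the six stand 90 mm apart, two along x, three along y, fixed in a dark hot plate 195 x 278 x 12 mm, rims 94 mm above the table.
- jar5_in (a point): centre of the inner floor of fixed amber jar 5 of 6 in the warmer: straight round jar, 84 mm outside, 76 mm inside, open at the top, rim 77 mm above this point. The point's axes are the warmer's: the six stand 90 mm apart, two along x, three along y, fixed in a dark hot plate 195 x 278 x 12 mm, rims 94 mm above the table.
- jar6_in (a point): centre of the inner floor of fixed amber jar 6 of 6 in the warmer: straight round jar, 84 mm outside, 76 mm inside, open at the top, rim 77 mm above this point. The point's axes are the warmer's: the six stand 90 mm apart, two along x, three along y, fixed in a dark hot plate 195 x 278 x 12 mm, rims 94 mm above the table.
- knob (a joint): spring-return start knob on the warmer's white control box (72 x 130 x 70 mm tall, on the -x side of the jars, towards the robot; knob axis 59 mm from the nearest jar), angle in rad: 0 at rest, 1.2 at its stop, grows clockwise seen from above; springs back to 0 when let go (0.1 N m at the stop).
- knob_grip (a point): on the knob's vertical axis, at gripping height, 103 mm above the table. The black grip bar is 48 mm long, 14 mm thick, upright, 34 mm tall (its top 11 mm above this point); at rest it lies along the point's x axis and it turns with the knob.
- melter: wax melter, fixed: open steel basin 170 (x) x 156 (y) x 105 mm, walls 4 mm, splash back on the +x side up to 175 mm, loading tray hinged on the rim at its -x side (towards the robot). Origin at the centre of the basin's underside, on the table.
- tray (a joint): loading tray of the melter, angle in rad: 0 level (down), 1.2 fully tipped up; lifting its red handle tips it so that what lies on it slides into the basin. The hinge line runs along melter y through the point (-85, 0, 112) mm of the melter frame, 185 mm from the handle bar. The tray is 135 x 140 mm with 22 mm rims, open on the basin side. Its weight carries it back down when let go.
- tray_handle (a point): middle of the red handle bar at the tray's near end: round bar 12 mm thick, 90 mm long, parallel to the hinge (along melter y), 116 mm above the table when level; 52 mm of free space between bar and tray.
- chunk1: dusty-pink wax offcut chunk, about 40 x 34 x 28 mm, 30 g, lying on the melter's tray. Origin at its centre.
- chunk2: dusty-pink wax offcut chunk, about 40 x 34 x 28 mm, 30 g, lying on the melter's tray. Origin at its centre.
- chunk3: dusty-pink wax offcut chunk, about 40 x 34 x 28 mm, 30 g, lying on the melter's tray. Origin at its centre.
- chunk4: dusty-pink wax offcut chunk, about 40 x 34 x 28 mm, 30 g, lying on the melter's tray. Origin at its centre.
- jug: steel pouring jug 88 mm wide, 130 mm tall, a bystander. Origin at the centre of its foot.
- candle: finished candle in a lidded amber jar, 70 mm wide, 85 mm tall, a bystander. Origin at the centre of its foot.
- scent: amber scent bottle, 48 mm wide, 110 mm tall, a bystander. Origin at the centre of its foot.
There are look-alikes about, which are no part of the job. What is shaped like the refill3 but green or turquoise is not meant.

How it is judged:
On the way, in this order (a step that is already met when the one before it is completed fails the run):
1. the loading tray has been tipped up (beyond 0.6 rad) (value of joint tray above 0.6 rad), for 0.1 s.
2. all offcuts are in the basin, the tray is down again and every refill is in a jar of its own (((horizontal distance between refill1 and jar1_in below 0.034 m and z of refill1 in the frame of jar1_in below 0.043 m) or (horizontal distance between refill1 and jar2_in below 0.034 m and z of refill1 in the frame of jar2_in below 0.043 m) or (horizontal distance between refill1 and jar3_in below 0.034 m and z of refill1 in the frame of jar3_in below 0.043 m) or (horizontal distance between refill1 and jar4_in below 0.034 m and z of refill1 in the frame of jar4_in below 0.043 m) or (horizontal distance between refill1 and jar5_in below 0.034 m and z of refill1 in the frame of jar5_in below 0.043 m) or (horizontal distance between refill1 and jar6_in below 0.034 m and z of refill1 in the frame of jar6_in below 0.043 m)) and ((horizontal distance between refill2 and jar1_in below 0.034 m and z of refill2 in the frame of jar1_in below 0.043 m) or (horizontal distance between refill2 and jar2_in below 0.034 m and z of refill2 in the frame of jar2_in below 0.043 m) or (horizontal distance between refill2 and jar3_in below 0.034 m and z of refill2 in the frame of jar3_in below 0.043 m) or (horizontal distance between refill2 and jar4_in below 0.034 m and z of refill2 in the frame of jar4_in below 0.043 m) or (horizontal distance between refill2 and jar5_in below 0.034 m and z of refill2 in the frame of jar5_in below 0.043 m) or (horizontal distance between refill2 and jar6_in below 0.034 m and z of refill2 in the frame of jar6_in below 0.043 m)) and ((horizontal distance between refill3 and jar1_in below 0.034 m and z of refill3 in the frame of jar1_in below 0.043 m) or (horizontal distance between refill3 and jar2_in below 0.034 m and z of refill3 in the frame of jar2_in below 0.043 m) or (horizontal distance between refill3 and jar3_in below 0.034 m and z of refill3 in the frame of jar3_in below 0.043 m) or (horizontal distance between refill3 and jar4_in below 0.034 m and z of refill3 in the frame of jar4_in below 0.043 m) or (horizontal distance between refill3 and jar5_in below 0.034 m and z of refill3 in the frame of jar5_in below 0.043 m) or (horizontal distance between refill3 and jar6_in below 0.034 m and z of refill3 in the frame of jar6_in below 0.043 m)) and ((horizontal distance between refill4 and jar1_in below 0.034 m and z of refill4 in the frame of jar1_in below 0.043 m) or (horizontal distance between refill4 and jar2_in below 0.034 m and z of refill4 in the frame of jar2_in below 0.043 m) or (horizontal distance between refill4 and jar3_in below 0.034 m and z of refill4 in the frame of jar3_in below 0.043 m) or (horizontal distance between refill4 and jar4_in below 0.034 m and z of refill4 in the frame of jar4_in below 0.043 m) or (horizontal distance between refill4 and jar5_in below 0.034 m and z of refill4 in the frame of jar5_in below 0.043 m) or (horizontal distance between refill4 and jar6_in below 0.034 m and z of refill4 in the frame of jar6_in below 0.043 m)) and ((horizontal distance between refill5 and jar1_in below 0.034 m and z of refill5 in the frame of jar1_in below 0.043 m) or (horizontal distance between refill5 and jar2_in below 0.034 m and z of refill5 in the frame of jar2_in below 0.043 m) or (horizontal distance between refill5 and jar3_in below 0.034 m and z of refill5 in the frame of jar3_in below 0.043 m) or (horizontal distance between refill5 and jar4_in below 0.034 m and z of refill5 in the frame of jar4_in below 0.043 m) or (horizontal distance between refill5 and jar5_in below 0.034 m and z of refill5 in the frame of jar5_in below 0.043 m) or (horizontal distance between refill5 and jar6_in below 0.034 m and z of refill5 in the frame of jar6_in below 0.043 m)) and ((horizontal distance between refill6 and jar1_in below 0.034 m and z of refill6 in the frame of jar1_in below 0.043 m) or (horizontal distance between refill6 and jar2_in below 0.034 m and z of refill6 in the frame of jar2_in below 0.043 m) or (horizontal distance between refill6 and jar3_in below 0.034 m and z of refill6 in the frame of jar3_in below 0.043 m) or (horizontal distance between refill6 and jar4_in below 0.034 m and z of refill6 in the frame of jar4_in below 0.043 m) or (horizontal distance between refill6 and jar5_in below 0.034 m and z of refill6 in the frame of jar5_in below 0.043 m) or (horizontal distance between refill6 and jar6_in below 0.034 m and z of refill6 in the frame of jar6_in below 0.043 m)) and x of chunk1 in the frame of melter between -0.085 and 0.085 m and y of chunk1 in the frame of melter between -0.078 and 0.078 m and z of each of chunk1, chunk2, chunk3, chunk4 in the frame of melter below 0.085 m and x of chunk2 in the frame of melter between -0.085 and 0.085 m and y of chunk2 in the frame of melter between -0.078 and 0.078 m and x of chunk3 in the frame of melter between -0.085 and 0.085 m and y of chunk3 in the frame of melter between -0.078 and 0.078 m and x of chunk4 in the frame of melter between -0.085 and 0.085 m and y of chunk4 in the frame of melter between -0.078 and 0.078 m and value of joint tray below 0.08 rad), for 0.2 s.
3. the start knob is twisted to its stop (value of joint knob above 1.1 rad), for 0.1 s.
4. the knob has sprung back (value of joint knob below 0.1 rad), for 0.2 s.
At the end, for the whole second after the job is handed in: each refill in a jar of its own (within 34 mm of its axis, centre under 43 mm above its floor), all offcuts in the basin below the rim, tray level within 0.08 rad, knob back within 0.1 rad, all at rest, bystanders within 30 mm of their start (all of step 2 and value of joint knob below 0.1 rad and linear speed of each of refill1, refill2, refill3, refill4, refill5, refill6, chunk1, chunk2, chunk3, chunk4 below 0.03 m/s and distance of each of jug, candle, scent from where it was at the start of the episode below 0.03 m); the robot touches nothing.
It fails at once if the jug is moved more than 30 mm or tipped over (distance of jug from where it was at the start of the episode above 0.03 m or angle between jug's own z axis and vertical above 0.5 rad).
It fails at once if the finished candle is moved more than 30 mm or tipped over (distance of candle from where it was at the start of the episode above 0.03 m or angle between candle's own z axis and vertical above 0.5 rad).
It fails at once if the scent bottle is moved more than 30 mm or tipped over (distance of scent from where it was at the start of the episode above 0.03 m or angle between scent's own z axis and vertical above 0.5 rad).
Of refill1, refill2, refill3, refill4, refill5, refill6 only 4 to 6 are there at a start; the rules pass over those that are not, and their reading is None.
At some moment in a run one of refill1, refill2, refill3, refill4, refill5, refill6 may be knocked a few centimetres aside while the robot is not near it.
Once in a run the grip may slacken for a moment while it holds something.
It also fails if it takes over 208 s, if anything falls off the work surface, if the arm or the gripper's body presses on something with over 40 N, if the wrist force passes 120 N, or if a joint passes its speed limit or range.

## Working session

There is one attempt and no reset: what is moved stays moved. The work goes in short steps, Python scripts to look and compute and a tool call to move; the robot and the scene stay as the last step left them, time stands still between calls to the robot, and variables do not carry over. Pictures are saved under pics/ and viewed, at most 14 in all, crops included, and the job is handed in when it is done.

Besides the shell and the picture viewer there is one more tool, called after "Call:" by a JSON object that holds its "api" and its "payload". move_arm: Moves the arm, as the interface text tells. Its arguments: {"type":"object","properties":{"commands":{"type":"string"},"grip_force":{"type":"number"}},"required":["commands"]}

```bash
ls; mkdir -p pics; python3 - <<'E'
from station import telemetry, snapshot
import cv2,numpy as np
s=telemetry.sense();print(s)
for n in("top","scene"):
    d=snapshot(n);cv2.imwrite(f"pics/{n}0.png",d["image"][:,:,::-1]);print(n,d["fx"],d["cx"],d["cy"],np.round(d["pose"],4).tolist())
E
```

```text
pics
{'t': 0.0, 'q': array([ 1.02049274e+00,  5.28484309e-01,  1.43393241e+00,  1.08286161e-05,
        1.18143296e+00, -1.78501340e-01]), 'qd': array([ 0.00084274, -0.00054681,  0.00071556, -0.00061095,  0.00203754,
       -0.00092227]), 'tau': array([ 3.72096665e-04, -4.42345405e+01, -1.78027833e+01, -2.35601738e-04,
        8.34076724e-03, -2.13129704e-05]), 'tcp_pos': array([0.22663547, 0.5816648 , 0.23031293]), 'tool_rot': array([ 1.84834115e-01,  9.82769086e-01, -1.05262422e-03, -4.06868867e-04]), 'force': array([ 0.28792189, -1.01253612,  0.40962144]), 'ft_torque': array([-0.02970082,  0.03288627, -0.01345857]), 'gripper_force': 0.0, 'finger_gap': 1.0018850699169088}
top 434.66490880681465 278.01095969157893 209.61380874669325 [[0.0087, -0.9926, 0.1208, 0.3703], [-0.9999, -0.0076, 0.0091, -0.0559], [-0.0081, -0.1209, -0.9926, 1.3247], [0.0, 0.0, 0.0, 1.0]]
scene 392.05146089346056 283.65309504392485 213.1696545539817 [[-0.5517, 0.6886, -0.4705, 1.0606], [0.8341, 0.4565, -0.3098, 0.2963], [0.0015, -0.5634, -0.8262, 1.0286], [0.0, 0.0, 0.0, 1.0]]
```

View pics/top0.png

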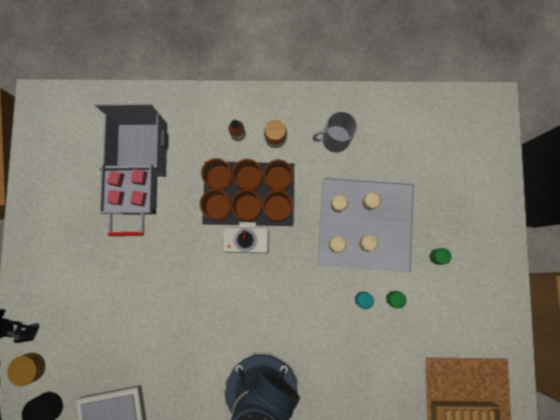

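View pics/scene0.png

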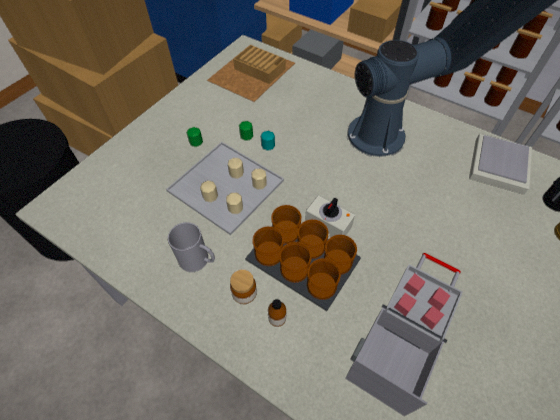

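Candidates for refills in the top view are cream blocks on the pan at (340,202), (372,200), (338,243) and (369,243). The look-alikes are green at (442,256) and (397,300) and turquoise at (365,300), all off the pan. I choose the four cream ones. The red handle is at (126,234), the knob at (245,239), and the jars at about (216–278, 175–206).

```bash
cat > h.py <<'E'
import cv2,numpy as np
from scipy.spatial.transform import Rotation as R
from station import telemetry,snapshot
def ray(d,u,v):
    P=np.array(d["pose"]);r=P[:3,:3]@np.array([(u-d["cx"])/d["fx"],(v-d["cy"])/d["fy"],1]);return P[:3,3],r
def plane(d,u,v,z):
    o,r=ray(d,u,v);return (o+r*(z-o[2])/r[2])
def proj(d,p):
    P=np.array(d["pose"]);c=P[:3,:3].T@(np.array(p)-P[:3,3]);return d["fx"]*c[0]/c[2]+d["cx"],d["fy"]*c[1]/c[2]+d["cy"]
def tri(d1,a,d2,b):
    A=[];y=[]
    for d,(u,v) in((d1,a),(d2,b)):
        o,r=ray(d,u,v);r/=np.linalg.norm(r);M=np.eye(3)-np.outer(r,r);A.append(M);y.append(M@o)
    return np.linalg.lstsq(np.vstack(A),np.hstack(y),rcond=None)[0]
def mask(img,lo,hi):
    return cv2.inRange(cv2.cvtColor(img,cv2.COLOR_RGB2HSV),np.array(lo),np.array(hi))
def blobs(m,amin=30):
    n,l,s,c=cv2.connectedComponentsWithStats(m);return [(c[i].round(1).tolist(),s[i].tolist(),(l==i)) for i in range(1,n) if s[i][4]>=amin]
def rel(p,rot=None):
    "shift in tool axes mm to world point p and turn (deg) to rotation rot"
    s=telemetry.sense();T=R.from_quat(s["tool_rot"]);print("t",round(s["t"],2),"shift",(T.inv().apply(np.array(p)-s["tcp_pos"])*1000).round(1),end=" ")
    if rot is not None: print("turn",np.rad2deg((T.inv()*rot).as_rotvec()).round(1),end="")
    print()
def down(yaw):
    "tool pointing down, tool y (closing line) at world angle yaw deg"
    a=np.deg2rad(yaw);y=np.array([np.cos(a),np.sin(a),0]);z=np.array([0,0,-1.]);return R.from_matrix(np.column_stack([np.cross(y,z),y,z]))
E
python3 - <<'E'
from h import *
t=snapshot("top");s=snapshot("scene")
for n,d in(("top",t),("scene",s)):
    img=d["image"];print(n)
    for nm,lo,hi in(("cream",(15,50,120),(32,150,255)),("red",(0,190,90),(6,255,255)),("red2",(174,190,90),(180,255,255)),("pink",(165,80,70),(180,185,255)),("amber",(3,150,40),(16,255,255))):
        for c,st,l in blobs(mask(img,lo,hi),8):
            ok = 100<c[0]<460 and c[1]<290
            if ok:print(nm,c,st)
im=t["image"][90:280,90:460,::-1];cv2.imwrite("pics/crop.png",cv2.resize(im,None,fx=2.15,fy=2.15,interpolation=cv2.INTER_CUBIC))
E
```

```text
top
cream [274.8, 128.8] [264, 119, 23, 21, 344]
cream [372.0, 199.8] [363, 192, 18, 16, 200]
cream [339.4, 202.2] [331, 195, 17, 16, 197]
cream [368.8, 242.2] [360, 235, 18, 16, 211]
cream [337.4, 243.9] [329, 236, 17, 16, 206]
red [125.0, 233.5] [109, 233, 33, 2, 64]
pink [137.6, 176.1] [131, 169, 14, 16, 172]
pink [113.9, 177.9] [107, 171, 15, 15, 155]
pink [113.8, 196.6] [107, 190, 16, 14, 160]
pink [137.5, 197.6] [131, 191, 15, 15, 165]
amber [236.0, 130.1] [230, 124, 13, 11, 79]
amber [273.1, 140.4] [266, 136, 17, 8, 37]
amber [247.0, 190.3] [201, 159, 92, 62, 4240]
scene
cream [325.5, 20.4] [255, 0, 147, 50, 2453]
cream [439.8, 5.1] [430, 2, 21, 8, 46]
cream [459.0, 10.8] [457, 10, 5, 3, 9]
cream [102.7, 61.9] [31, 34, 134, 53, 1024]
cream [249.3, 72.7] [207, 45, 88, 57, 1439]
cream [346.4, 65.3] [331, 53, 31, 26, 404]
cream [104.9, 133.3] [97, 129, 16, 10, 36]
cream [235.4, 167.1] [228, 158, 15, 20, 225]
cream [259.1, 178.0] [252, 169, 14, 20, 225]
cream [208.5, 190.7] [200, 181, 17, 21, 252]
cream [234.5, 202.5] [227, 193, 16, 21, 255]
cream [301.1, 218.5] [301, 215, 2, 8, 8]
cream [241.5, 280.2] [230, 269, 24, 24, 426]
red [441.1, 262.7] [424, 253, 36, 19, 127]
pink [414.4, 284.3] [404, 273, 21, 23, 253]
amber [451.6, 4.1] [440, 0, 20, 11, 104]
amber [438.7, 17.5] [431, 6, 17, 24, 237]
amber [304.7, 28.3] [302, 27, 7, 4, 14]
amber [359.8, 48.4] [344, 42, 32, 13, 72]
amber [289.4, 65.4] [288, 63, 5, 6, 8]
amber [229.8, 70.2] [227, 68, 7, 6, 12]
amber [444.8, 80.0] [437, 74, 16, 13, 111]
amber [234.4, 80.8] [232, 80, 6, 3, 8]
amber [239.7, 85.2] [236, 83, 7, 5, 12]
amber [304.3, 251.0] [253, 205, 104, 95, 5558]
```

View pics/crop.png

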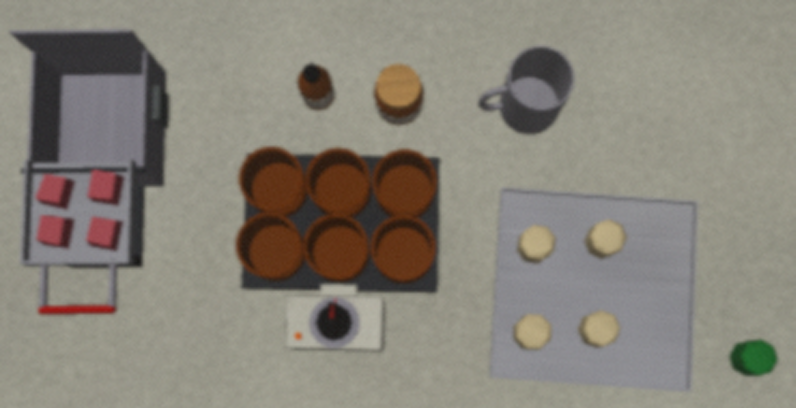

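The crop shows four cream octagons on the pan, and the off-pan block is green. It also gives the plate corners at crop (246,155), (438,158), (436,291) and (242,288), and the knob at (333,321).

```bash
python3 - <<'E'
from h import *
t=snapshot("top");s=snapshot("scene")
C=lambda x,y:(90+x/2.15,90+y/2.15)
print("plate",[plane(t,*C(x,y),.012)[:2].round(4).tolist() for x,y in((246,155),(438,158),(436,291),(242,288))], "mean",np.mean([plane(t,*C(x,y),.012)[:2] for x,y in((246,155),(438,158),(436,291),(242,288))],0))
print("rims",[plane(t,*C(x,y),.094)[:2].round(4).tolist() for x,y in((272,182),(338,181),(404,182),(270,247),(337,248),(403,248))])
print("knob",plane(t,*C(333,321),.1).round(4), "box",[plane(t,*C(x,y),.07)[:2].round(4).tolist() for x,y in((289,297),(383,297),(382,350),(288,348))])
print("handle", tri(t,(125,233.8),s,(441.1,262.7)), plane(t,125,233.8,.12))
m=cv2.inRange(t["image"],np.array([110,0,0]),np.array([255,70,70]));m[:220]=0;m[245:]=0;m[:,:95]=0;m[:,160:]=0
(c,wh,a)=cv2.minAreaRect(cv2.findNonZero(m));print(c,wh,a)
m2=mask(s["image"],(0,190,90),(6,255,255))|mask(s["image"],(174,190,90),(180,255,255));m2[:,:400]=0
p=cv2.findNonZero(m2)[:,0];l=p[p[:,0]<=p[:,0].min()+1].mean(0);r=p[p[:,0]>=p[:,0].max()-1].mean(0);print("ends",plane(s,*l,.116),plane(s,*r,.116))
A=[(372.0,199.8),(339.4,202.2),(368.8,242.2),(337.4,243.9)]
for a in A:print("refill",plane(t,*a,.058).round(4))
print("pan",[plane(t,*C(x,y),.012)[:2].round(4).tolist() for x,y in((502,189),(695,203),(690,389),(491,377))])
for nm,p in(("jug",(540,70)),("lidcandle",(399,85)),("scent",(312,75))):print(nm,plane(t,*C(*p),.11).round(3))
E
```

```text
plate [[0.6761, 0.1846], [0.6736, -0.0911], [0.4824, -0.0891], [0.4845, 0.1847]] mean [0.57915008 0.04728052]
rims [[0.6203, 0.1336], [0.6223, 0.045], [0.6215, -0.0435], [0.5323, 0.134], [0.5317, 0.0448], [0.5323, -0.0429]]
knob [0.4344 0.0479 0.1   ] box [[0.4678, 0.1103], [0.4688, -0.0163], [0.3978, -0.0158], [0.3994, 0.11]]
handle [0.44606741 0.38063359 0.1179755 ] [0.44588474 0.38008221 0.12      ]
(125.5, 233.5) (35.0, 3.0) -0.0
ends [0.44238479 0.33454673 0.116     ] [0.44154758 0.42594918 0.116     ]
refill [ 0.5556 -0.3203  0.058 ]
refill [ 0.5478 -0.2245  0.058 ]
refill [ 0.4311 -0.3088  0.058 ]
refill [ 0.4255 -0.2177  0.058 ]
pan [[0.6291, -0.1825], [0.6108, -0.4566], [0.3488, -0.4421], [0.3629, -0.1662]]
jug [ 0.772 -0.225  0.11 ]
lidcandle [ 0.75  -0.036  0.11 ]
scent [0.764 0.081 0.11 ]
```

```bash
python3 - <<'E'
from h import *
for y in(0,180):rel((.444,.380,.20),down(y))
E
```

```text
t 0.3 shift [-275.7 -109.4   31. ] turn [-0.   0.  68.7]
t 0.3 shift [-275.7 -109.4   31. ] turn [-0.000e+00 -1.000e-01 -1.113e+02]
```

Call:
{"api": "move_arm", "payload": {"commands": "-56 -22 6 0 0 10 -0.2; -112 -44 12 0 0 20 -0.2; -168 -66 18 0 0 30 -0.2; -224 -88 24 0 0 40 -0.2; -276 -109 31 0 0 50 -0.2", "grip_force": 40}}

```text
t: 0.92
tcp_pos: [0.4461, 0.3791, 0.2003]
tool_rot: [0.585, 0.811, 0.0, 0.0]
force: [-0.2, 0.6, -0.1]
finger_gap: 0.4
gripper_force: 0.0
```

Call:
{"api": "move_arm", "payload": {"commands": "0 0 0 0 0 10 -0.2; 0 0 0 0 0 18.7 -0.2; 0 0 0 0 0 18.7 -0.2; 0 0 0 0 0 18.7 -0.2; 0 0 0 0 0 18.7 -0.2"}}

```text
t: 1.55
tcp_pos: [0.4444, 0.3807, 0.2004]
tool_rot: [0.707, 0.708, 0.0, 0.0]
force: [-0.8, -0.4, 0.8]
finger_gap: 0.4
gripper_force: 0.0
```

```bash
python3 - <<'E'
from h import *
rel((.444,.380,.097),down(0))
d=snapshot("wrist");cv2.imwrite("pics/w1.png",d["image"][:,:,::-1])
m=cv2.inRange(d["image"],np.array([100,0,0]),np.array([255,80,80]))
for c,s,l in blobs(m,60):print(c,s,plane(d,*c,.118))
print(telemetry.sense()["q"])
E
```

```text
t 1.55 shift [ -0.7  -0.4 103.4] turn [ 0.  -0.   0.1]
[285.3, 215.1] [277, 151, 17, 131, 1986] [0.44746761 0.38430783 0.118     ]
[537.6, 160.0] [516, 153, 44, 16, 126] [0.61888462 0.4245367  0.118     ]
[446.4, 161.2] [413, 154, 68, 21, 315] [0.55700575 0.42358205 0.118     ]
[513.4, 249.3] [477, 237, 74, 26, 758] [0.61788259 0.3576097  0.118     ]
[429.3, 250.2] [398, 238, 61, 28, 762] [0.55526712 0.35670802 0.118     ]
[ 5.17520112e-01  5.10995381e-01  1.56711063e+00 -2.76423888e-05
  1.06337754e+00  5.16157357e-01]
```

View pics/w1.png

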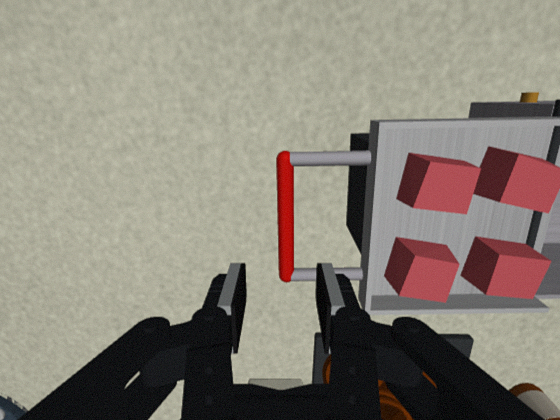

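The wrist view shows the red bar at (285,215) and the tray with four chunks. It confirms the handle at about (0.446, 0.383).

Call:
{"api": "move_arm", "payload": {"commands": "1 2 50 0 0 0 -0.2; 1 2 103 0 0 0 -0.2; 1 2 103 0 0 0 -0.2; 1 2 103 0 0 0 -1; 1 2 103 0 0 0 -1"}}

```text
t: 2.22
tcp_pos: [0.4479, 0.3824, 0.0996]
tool_rot: [0.707, 0.707, 0.002, 0.001]
force: [-0.0, 0.7, -2.5]
finger_gap: 0.122
gripper_force: 38.9
```

Call:
{"api": "move_arm", "payload": {"commands": "0 0 0 0 0 0 -1; 0 0 0 0 0 0 -1; 0 0 0 0 0 0 -1; 0 0 0 0 0 0 -1; 0 0 0 0 0 0 -1"}}

```text
t: 2.85
tcp_pos: [0.4479, 0.3824, 0.0992]
tool_rot: [0.707, 0.707, 0.002, 0.0]
force: [-0.2, 0.9, 6.8]
finger_gap: 0.121
gripper_force: 39.8
```

```bash
python3 - <<'E'
import numpy as np
for a in np.arange(.1,1.21,.1):
    b=np.arctan2(4,185)+a
    print(round(a,2),"dx %.0f dz %.0f"%(185*np.cos(b-a)-185*np.cos(b),185*np.sin(b)-185*np.sin(b-a)))
E
```

```text
0.1 dx 1 dz 18
0.2 dx 4 dz 37
0.3 dx 9 dz 54
0.4 dx 16 dz 72
0.5 dx 25 dz 88
0.6 dx 35 dz 104
0.7 dx 46 dz 118
0.8 dx 59 dz 131
0.9 dx 73 dz 143
1.0 dx 88 dz 154
1.1 dx 105 dz 163
1.2 dx 122 dz 170
```

Call:
{"api": "move_arm", "payload": {"commands": "0 1 -18 0 0 0 -1; 0 4 -37 0 0 0 -1; 0 9 -54 0 0 0 -1; 0 16 -72 0 0 0 -1; 0 25 -88 0 0 0 -1"}}

```text
t: 3.48
tcp_pos: [0.4697, 0.3826, 0.1853]
tool_rot: [0.707, 0.707, -0.001, -0.002]
force: [-2.6, 5.9, -5.1]
finger_gap: 0.127
gripper_force: 38.8
```

Call:
{"api": "move_arm", "payload": {"commands": "0 10 -16 0 0 0 -1; 0 21 -30 0 0 0 -1; 0 34 -43 0 0 0 -1; 0 48 -55 0 0 0 -1; 0 63 -66 0 0 0 -1"}}

```text
t: 4.1
tcp_pos: [0.5283, 0.3838, 0.253]
tool_rot: [0.707, 0.707, -0.003, -0.006]
force: [-11.2, 5.9, 10.1]
finger_gap: 0.123
gripper_force: 38.9
```

Call:
{"api": "move_arm", "payload": {"commands": "0 8 -5 0 0 0 -1; 0 16 -9 0 0 0 -1; 0 25 -13 0 0 0 -1; 0 25 -13 0 0 0 -1; 0 25 -13 0 0 0 -1"}}

```text
t: 4.72
tcp_pos: [0.5571, 0.3843, 0.2683]
tool_rot: [0.707, 0.708, 0.002, -0.003]
force: [-7.2, 3.4, 12.5]
finger_gap: 0.116
gripper_force: 41.2
```

```bash
python3 - <<'E'
from h import *
ims=[snapshot(n)["image"] for n in("top","scene")]
a=ims[0][80:270,80:200];b=ims[1][180:420,300:520]
f=lambda i,s:cv2.resize(i,None,fx=s,fy=s,interpolation=cv2.INTER_CUBIC)
a=f(a,2.5)[:475];b=f(b,1.98)[:475];cv2.imwrite("pics/tip.png",np.hstack([a,b])[:,:,::-1]);print(a.shape,b.shape)
E
```

```text
(475, 300, 3) (475, 436, 3)
```

View pics/tip.png

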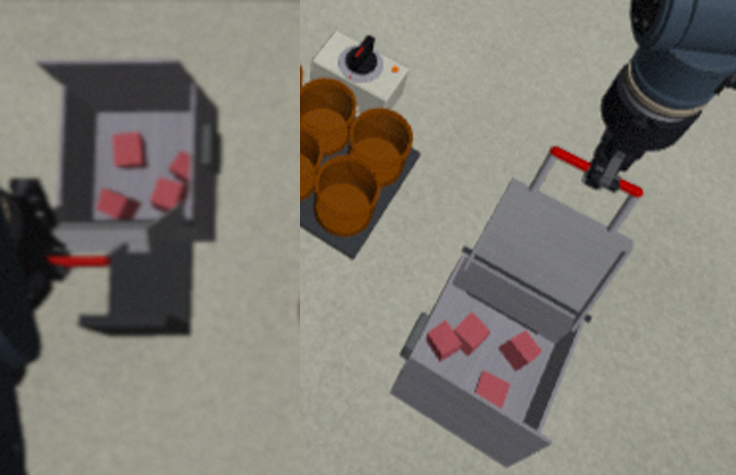

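All four chunks lie in the basin, at left-view pixels (128,150), (180,163), (168,193) and (117,203). Next I lower the tray along the same arc.

Call:
{"api": "move_arm", "payload": {"commands": "0 -9 4 0 0 0 -1; 0 -25 13 0 0 0 -1; 0 -40 24 0 0 0 -1; 0 -54 36 0 0 0 -1; 0 -67 49 0 0 0 -1"}}

```text
t: 5.45
tcp_pos: [0.4913, 0.383, 0.2167]
tool_rot: [0.707, 0.707, 0.002, -0.001]
force: [-0.8, 2.9, 3.2]
finger_gap: 0.123
gripper_force: 39.7
```

Call:
{"api": "move_arm", "payload": {"commands": "0 -11 14 0 0 0 -1; 0 -21 30 0 0 0 -1; 0 -30 46 0 0 0 -1; 0 -37 64 0 0 0 -1; 0 -42 81 0 0 0 -1"}}

```text
t: 6.08
tcp_pos: [0.4518, 0.3822, 0.1348]
tool_rot: [0.707, 0.707, 0.002, 0.001]
force: [3.5, 0.4, -0.8]
finger_gap: 0.12
gripper_force: 40.1
```

Call:
{"api": "move_arm", "payload": {"commands": "0 -3 19 0 0 0 -1; 0 -4 37 0 0 0 -1; 0 -4 37 0 0 0 -1; 0 -4 37 0 0 0 -0.2; 0 -4 37 0 0 0 -0.2"}}

```text
t: 6.7
tcp_pos: [0.446, 0.381, 0.0972]
tool_rot: [0.707, 0.707, -0.001, -0.0]
force: [-0.2, -0.3, 0.4]
finger_gap: 0.399
gripper_force: 0.0
```

Call:
{"api": "move_arm", "payload": {"commands": "0 0 0 0 0 0 -0.2; 0 0 0 0 0 0 -0.2; 0 0 -60 0 0 0 -0.2; 0 0 -120 0 0 0 -0.2; 0 0 -120 0 0 0 -0.2"}}

```text
t: 7.32
tcp_pos: [0.4496, 0.3834, 0.2227]
tool_rot: [0.707, 0.707, 0.006, 0.002]
force: [0.6, 0.5, -0.3]
finger_gap: 0.402
gripper_force: 0.0
```

```bash
python3 - <<'E'
from h import *
t=snapshot("top");m=cv2.inRange(t["image"],np.array([110,0,0]),np.array([255,70,70]));m[:,:95]=0;m[:,160:]=0
for b in blobs(m,20):print(b[:2])
rel((.49,-.265,.25),down(-22.5))
E
```

```text
([125.5, 233.6], [108, 232, 35, 4, 126])
t 7.38 shift [-647.1   42.4  -31.7] turn [ 0.2 -0.2 22.5]
```

Call:
{"api": "move_arm", "payload": {"commands": "-60 4 -6 0 0 0 0.6; -120 8 -12 0 0 0 0.6; -180 12 -18 0 0 0 0.6; -240 16 -24 0 0 0 0.6; -300 20 -32 0 0 0 0.6"}}

```text
t: 8.0
tcp_pos: [0.465, 0.0797, 0.2478]
tool_rot: [0.707, 0.707, -0.001, -0.002]
force: [1.5, 0.3, -0.1]
finger_gap: 0.808
gripper_force: 0.0
```

Call:
{"api": "move_arm", "payload": {"commands": "-60 4 0 0 0 0 0.6; -120 8 0 0 0 0 0.6; -180 12 0 0 0 0 0.6; -240 16 0 0 0 0 0.6; -300 20 0 0 0 0 0.6"}}

```text
t: 8.62
tcp_pos: [0.4853, -0.2198, 0.2474]
tool_rot: [0.707, 0.707, -0.0, -0.002]
force: [1.8, -0.1, 0.8]
finger_gap: 0.8
gripper_force: 0.0
```

Call:
{"api": "move_arm", "payload": {"commands": "-47 2 -20 0 0 0 0.6; -47 2 -40 0 0 0 0.6; -47 2 -40 0 0 0 0.6; -47 2 -40 0 0 0 0.6; -47 2 -40 0 0 0 0.6"}}

```text
t: 9.25
tcp_pos: [0.4879, -0.2642, 0.2879]
tool_rot: [0.707, 0.707, -0.0, -0.002]
force: [0.8, 0.4, -0.3]
finger_gap: 0.8
gripper_force: 0.0
```

```bash
cat >> h.py <<'E'
def refills(name="wrist",z=.0625):
    "cream blobs: position on plane z, oct angle (world yaw mod 45 of a flat normal) of the lit top"
    d=snapshot(name);m=mask(d["image"],(15,40,110),(33,160,255));out=[]
    for c,s,l in blobs(m,120):
        if s[4]<9000:print(c,s,plane(d,*c,.058)[:2].round(4))
    return d,m
E
python3 - <<'E'
from h import *
rel((.49,-.265,.29),down(0))
d,m=refills()
cv2.imwrite("pics/w2.png",d["image"][:,:,::-1])
d,m=refills("top")
E
```

```text
t 9.25 shift [-0.8  2.1 -2.1] turn [-0.1 -0.1  0.1]
[227.6, 133.8] [206, 113, 46, 44, 1599] [ 0.4284 -0.218 ]
[336.6, 140.2] [315, 117, 44, 47, 1447] [ 0.5489 -0.2247]
[236.7, 209.3] [215, 184, 42, 50, 1480] [ 0.4348 -0.3058]
[338.9, 219.1] [319, 192, 41, 50, 1326] [ 0.5568 -0.3178]
[1.4, 166.1] [0, 99, 6, 110, 330] [0.6491 0.7833]
[274.9, 129.4] [263, 119, 24, 22, 391] [ 0.7671 -0.0329]
[339.0, 202.8] [331, 195, 17, 17, 227] [ 0.546  -0.2233]
[16.3, 371.1] [6, 352, 29, 35, 140] [0.0597 0.6902]
[432.1, 381.6] [425, 357, 40, 63, 202] [ 0.0438 -0.4789]
[504.5, 380.2] [478, 358, 34, 62, 161] [ 0.0498 -0.6805]
[466.9, 412.5] [436, 404, 69, 16, 870] [-0.0374 -0.5722]
```

View pics/w2.png

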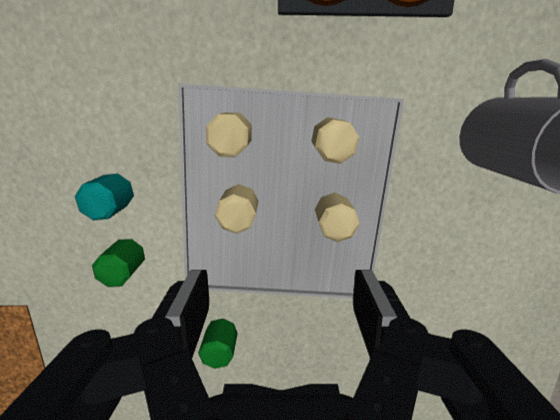

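The wrist view shows cream tops at (227,134), (336,140), (236,211) and (339,222). The green and turquoise blocks sit outside the pan.

```bash
cat >> h.py <<'E'
def tops():
    d=snapshot("wrist");hsv=cv2.cvtColor(d["image"],cv2.COLOR_RGB2HSV);base=mask(d["image"],(15,40,90),(33,170,255));out=[]
    for c,s,l in blobs(base,500):
        if s[4]>9000:continue
        vs=hsv[:,:,2][l].astype(np.uint8);th,_=cv2.threshold(vs.reshape(-1,1),0,255,cv2.THRESH_OTSU)
        lo,hi=vs[vs<=th].mean(),vs[vs>th].mean()
        m=(l&(hsv[:,:,2]>(th if hi-lo>25 else 0))).astype(np.uint8)
        m=cv2.morphologyEx(m,cv2.MORPH_OPEN,np.ones((3,3),np.uint8))
        h=cv2.convexHull(max(cv2.findContours(m,cv2.RETR_EXTERNAL,cv2.CHAIN_APPROX_NONE)[0],key=len))
        P=np.array([plane(d,*p[0],.061)[:2] for p in h]);w=np.array([[a] for a in (P*1e5).astype(np.float32)])
        M=cv2.moments(w);ctr=np.array([M["m10"],M["m01"]])/M["m00"]/1e5
        # edge-length weighted 8-fold direction of the edge normals
        e=np.roll(P,-1,0)-P;L=np.hypot(*e.T);n=np.arctan2(e[:,1],e[:,0])+np.pi/2;S=(L*np.exp(8j*n)).sum()
        print(c,s[4],"ctr",ctr.round(4),"flat yaw %.1f conf %.2f"%(np.rad2deg(np.angle(S))/8,abs(S)/L.sum()),"size",np.ptp(P,axis=0).round(3),"lohi",lo.round(),hi.round());out.append(ctr)
    return out
E
python3 -c "
from h import *
tops()"
```

```text
[227.4, 133.1] 1619 ctr [ 0.4279 -0.218 ] flat yaw -2.1 conf 0.80 size [0.044 0.042] lohi 132.0 185.0
[335.5, 139.6] 1522 ctr [ 0.55   -0.2237] flat yaw -6.6 conf 0.53 size [0.042 0.042] lohi 128.0 189.0
[236.3, 208.1] 1546 ctr [ 0.4332 -0.3092] flat yaw -19.3 conf 0.61 size [0.045 0.045] lohi 127.0 185.0
[337.6, 217.2] 1423 ctr [ 0.557  -0.3195] flat yaw 21.0 conf 0.54 size [0.046 0.043] lohi 124.0 187.0
```

Call:
{"api": "move_arm", "payload": {"commands": "23 -30 50 0 0 2 0.6; 46 -60 100 0 0 2 0.6; 46 -60 150 0 0 2 0.6; 46 -60 190 0 0 2 0.6; 46 -60 200 0 0 2 0.6", "grip_force": 60}}

```text
t: 10.02
tcp_pos: [0.4274, -0.2184, 0.0874]
tool_rot: [0.719, 0.695, -0.0, -0.002]
force: [0.7, 0.1, 0.3]
finger_gap: 0.8
gripper_force: 0.0
```

```bash
python3 -c "
from h import *
rel((.428,-.218,.026),down(-2))"
```

```text
t 10.03 shift [ 0.2  0.8 61.4] turn [-0.2 -0.2  0. ]
```

Call:
{"api": "move_arm", "payload": {"commands": "0 0 40 0 0 0 0.6; 0 0 61 0 0 0 0.6; 0 0 61 0 0 0 0.6; 0 0 61 0 0 0 -1; 0 0 61 0 0 0 -1"}}

```text
t: 10.65
tcp_pos: [0.4295, -0.2203, 0.0299]
tool_rot: [0.719, 0.695, 0.0, 0.002]
force: [0.6, -0.6, 4.5]
finger_gap: 0.529
gripper_force: 61.5
```

Call:
{"api": "move_arm", "payload": {"commands": "0 0 0 0 0 0 -1; 0 0 0 0 0 0 -1; 0 0 -30 0 0 0 -1; 0 0 -80 0 0 0 -1; 0 0 -140 0 0 0 -1"}}

```text
t: 11.28
tcp_pos: [0.4279, -0.219, 0.1696]
tool_rot: [0.719, 0.695, -0.0, -0.001]
force: [1.6, -0.9, -0.4]
finger_gap: 0.525
gripper_force: 61.5
```

```bash
python3 - <<'E'
from h import *
d=snapshot("wrist");cv2.imwrite("pics/w3.png",d["image"][:,:,::-1])
rel((.533,-.044,.16),down(0));rel((.623,-.044,.16),down(0))
E
```

```text
t 11.32 shift [181.3  95.   16.4] turn [ 0.6  0.5 -2. ]
t 11.32 shift [184.4 184.9  17.4] turn [ 0.6  0.5 -2. ]
```

View pics/w3.png

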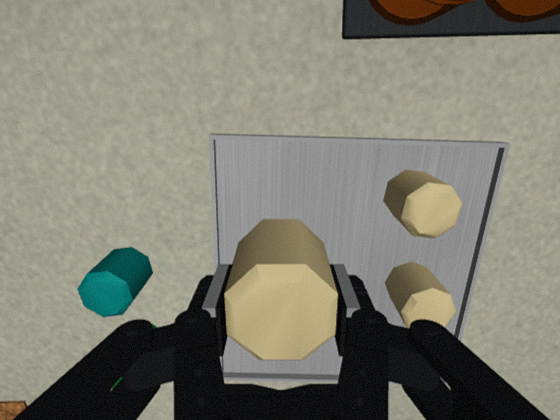

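The refill at (280,310) is held squarely between the pads.

Call:
{"api": "move_arm", "payload": {"commands": "45 24 0 0 0 0 -1; 91 48 0 0 0 0 -1; 136 71 0 0 0 0 -1; 181 95 0 0 0 0 -1; 181 95 2 0 0 0 -1"}}

```text
t: 11.95
tcp_pos: [0.5311, -0.0391, 0.1668]
tool_rot: [0.718, 0.697, 0.001, 0.001]
force: [0.0, -1.2, -0.6]
finger_gap: 0.525
gripper_force: 61.6
```

```bash
python3 - <<'E'
from h import *
rel((.533,-.044,.094),down(0));print(telemetry.sense()["finger_gap"])
E
```

```text
t 11.95 shift [-4.9  1.9 72.8] turn [ 0.1  0.  -1.7]
0.5253748537532946
```

Call:
{"api": "move_arm", "payload": {"commands": "-4 2 30 0 0 0 -1; -4 2 60 0 0 0 -1; -4 2 71 0 0 0 -1; -4 2 71 0 0 0 -1; -4 2 71 0 0 0 0.5"}}

```text
t: 12.58
tcp_pos: [0.5324, -0.0466, 0.0963]
tool_rot: [0.719, 0.694, 0.0, 0.001]
force: [-0.1, -0.7, 0.2]
finger_gap: 0.723
gripper_force: 0.0
```

Call:
{"api": "move_arm", "payload": {"commands": "0 0 0 0 0 0 0.5; 0 0 0 0 0 0 0.5; 0 0 -40 0 0 0 0.6; 0 0 -100 0 0 0 0.6; 0 0 -160 0 0 0 0.6"}}

```text
t: 13.2
tcp_pos: [0.5314, -0.0459, 0.2571]
tool_rot: [0.719, 0.695, -0.0, -0.0]
force: [0.4, -0.3, -0.2]
finger_gap: 0.802
gripper_force: 0.0
```

```bash
python3 - <<'E'
from h import *
d=snapshot("top");cv2.imwrite("pics/t4.png",cv2.resize(d["image"][140:290,180:430,::-1],None,fx=3,fy=3,interpolation=cv2.INTER_CUBIC))
refills("top")
rel((.50,-.26,.25),down(0))
rel((.549,-.2235,.15),down(-7))
E
```

```text
[1.4, 168.3] [0, 105, 6, 105, 302] [0.6424 0.7827]
[275.0, 129.3] [263, 119, 24, 21, 386] [ 0.7674 -0.0332]
[371.6, 200.3] [362, 192, 19, 18, 232] [ 0.5541 -0.3191]
[339.2, 202.6] [331, 195, 17, 17, 221] [ 0.5466 -0.2239]
[368.4, 242.5] [359, 235, 19, 16, 236] [ 0.4303 -0.3077]
[14.6, 373.3] [6, 354, 27, 33, 122] [0.0537 0.6946]
[466.4, 378.4] [425, 357, 87, 63, 341] [ 0.0535 -0.5748]
[466.3, 412.7] [436, 406, 68, 14, 823] [-0.0379 -0.5705]
t 13.3 shift [-214.   -28.9   13.1] turn [ 0.9  0.3 -2. ]
t 13.3 shift [-175.4   17.3  113.7] turn [0.9 0.2 5. ]
```

View pics/t4.png

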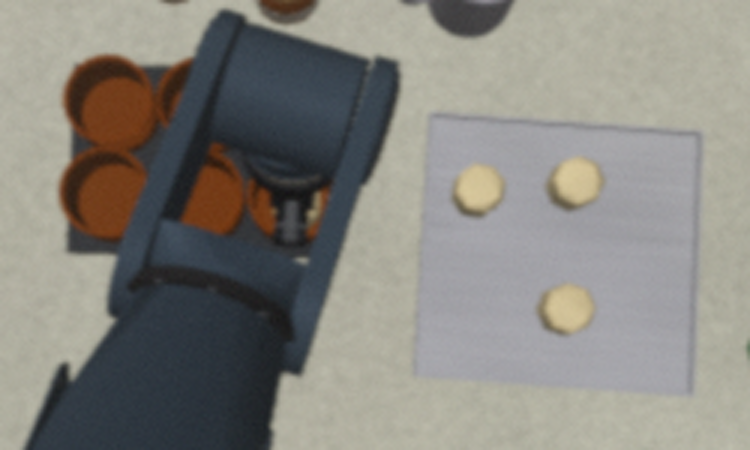

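The arm hides most of the warmer, but cream shows inside the first jar. The other three refills are unmoved, so I go for B.

Call:
{"api": "move_arm", "payload": {"commands": "-45 5 0 0 0 2 0.6; -90 10 0 0 0 5 0.6; -135 15 0 0 0 5 0.6; -175 17 40 0 0 5 0.6; -175 17 85 0 0 5 0.6"}}

```text
t: 13.92
tcp_pos: [0.5434, -0.2253, 0.1698]
tool_rot: [0.75, 0.661, 0.0, 0.002]
force: [-0.2, 0.7, -0.5]
finger_gap: 0.801
gripper_force: 0.0
```

```bash
python3 -c "
from h import *
tops();rel((.549,-.224,.026),down(-7))"
```

```text
[287.8, 201.0] 3072 ctr [ 0.5503 -0.2237] flat yaw -9.0 conf 0.69 size [0.043 0.044] lohi 126.0 186.0
[309.0, 294.5] 2849 ctr [ 0.5574 -0.3193] flat yaw 20.3 conf 0.56 size [0.046 0.045] lohi 122.0 184.0
[167.0, 285.3] 955 ctr [ 0.4216 -0.2983] flat yaw -9.9 conf 0.08 size [0.026 0.028] lohi 120.0 181.0
t 13.97 shift [ -2.2  11.8 137. ] turn [-0.6 -0.3 -0.2]
```

```bash
python3 -c "
from h import *
snapshot('wrist');print(telemetry.sense()['tcp_pos'],telemetry.sense()['q'],telemetry.sense()['qd']);rel((.550,-.224,.026),down(-8))"
```

```text
[ 0.53862198 -0.2200141   0.16522239] [-5.79757584e-01  5.57433044e-01  1.59784376e+00  2.29090432e-05
  9.98589108e-01 -4.55970322e-01] [ 0.0250275  -0.06823894 -0.05869895  0.00349487  0.05545276 -0.0005104 ]
t 14.03 shift [ -3.3  13.3 139.1] turn [-0.6 -0.3  0.9]
```

Call:
{"api": "move_arm", "payload": {"commands": "-2 7 40 0 0 1 0.6; -2 7 75 0 0 1 0.6; -2 7 75 0 0 1 0.6; -2 7 75 0 0 1 0.6; -2 7 75 0 0 1 0.6"}}

```text
t: 14.65
tcp_pos: [0.5505, -0.2249, 0.0975]
tool_rot: [0.755, 0.656, 0.001, 0.002]
force: [0.9, 0.0, -0.3]
finger_gap: 0.799
gripper_force: 0.0
```

```bash
python3 -c "
from h import *
rel((.550,-.224,.026),down(-8))"
```

```text
t 14.65 shift [ 0.9 -0.9 71.5] turn [0.2 0.1 0. ]
```

Call:
{"api": "move_arm", "payload": {"commands": "0 0 40 0 0 0 0.6; 0 0 71 0 0 0 0.6; 0 0 71 0 0 0 0.6; 0 0 71 0 0 0 -1; 0 0 71 0 0 0 -1"}}

```text
t: 15.28
tcp_pos: [0.5506, -0.2252, 0.0265]
tool_rot: [0.755, 0.656, 0.001, 0.002]
force: [-0.2, 1.0, -0.1]
finger_gap: 0.528
gripper_force: 61.2
```

Call:
{"api": "move_arm", "payload": {"commands": "0 0 0 0 0 0 -1; 0 0 0 0 0 0 -1; 0 0 -30 0 0 0 -1; 0 0 -80 0 0 0 -1; 0 0 -140 0 0 0 -1"}}

```text
t: 15.9
tcp_pos: [0.5484, -0.2239, 0.1652]
tool_rot: [0.755, 0.656, -0.0, -0.001]
force: [0.1, -0.8, -0.7]
finger_gap: 0.529
gripper_force: 61.5
```

Call:
{"api": "move_arm", "payload": {"commands": "47 12 0 0 0 0 -1; 94 24 0 0 0 0 -1; 141 36 0 0 0 0 -1; 188 47 0 0 0 0 -1; 188 47 0 0 0 0 -1"}}

```text
t: 16.52
tcp_pos: [0.6225, -0.0411, 0.1647]
tool_rot: [0.753, 0.658, 0.0, 0.0]
force: [-0.2, -0.4, -0.6]
finger_gap: 0.531
gripper_force: 61.5
```

Call:
{"api": "move_arm", "payload": {"commands": "0 0 0 0 0 0 -1; 0 0 0 0 0 0 -1; 0 0 0 0 0 0 -1; 0 0 0 0 0 0 -1; 0 0 0 0 0 0 -1"}}

```text
t: 17.15
tcp_pos: [0.6219, -0.0452, 0.1643]
tool_rot: [0.755, 0.656, -0.0, -0.0]
force: [0.5, 0.2, -1.2]
finger_gap: 0.527
gripper_force: 61.5
```

```bash
python3 -c "
from h import *
rel((.623,-.044,.095),down(-8))"
```

```text
t 17.15 shift [ 1.3  1.  69.3] turn [-0.  0. -0.]
```

Call:
{"api": "move_arm", "payload": {"commands": "1 1 30 0 0 0 -1; 1 1 60 0 0 0 -1; 1 1 69 0 0 0 -1; 1 1 69 0 0 0 -1; 1 1 69 0 0 0 0.5"}}

```text
t: 17.77
tcp_pos: [0.6242, -0.0441, 0.0966]
tool_rot: [0.755, 0.656, 0.001, 0.001]
force: [0.4, -0.3, 0.4]
finger_gap: 0.723
gripper_force: 0.0
```

Call:
{"api": "move_arm", "payload": {"commands": "0 0 0 0 0 0 0.5; 0 0 0 0 0 0 0.5; 0 0 -40 0 0 0 0.6; 0 0 -100 0 0 0 0.6; 0 0 -160 0 0 0 0.6"}}

```text
t: 18.4
tcp_pos: [0.6228, -0.0438, 0.2571]
tool_rot: [0.755, 0.656, -0.0, -0.0]
force: [1.1, -0.2, -1.1]
finger_gap: 0.799
gripper_force: 0.0
```

Call:
{"api": "move_arm", "payload": {"commands": "-60 -6 0 0 0 4 0.6; -120 -12 0 0 0 8 0.6; -180 -18 0 0 0 12 0.6; -240 -24 0 0 0 16 0.6; -281 -27 40 0 0 16 0.6"}}

```text
t: 19.02
tcp_pos: [0.5587, -0.3231, 0.219]
tool_rot: [0.839, 0.544, 0.001, 0.005]
force: [1.3, -0.4, -0.6]
finger_gap: 0.801
gripper_force: 0.0
```

Call:
{"api": "move_arm", "payload": {"commands": "0 0 45 0 0 0 0.6; 0 0 45 0 0 0 0.6; 0 0 45 0 0 0 0.6; 0 0 45 0 0 0 0.6; 0 0 45 0 0 0 0.6"}}

```text
t: 19.65
tcp_pos: [0.5583, -0.3184, 0.1722]
tool_rot: [0.838, 0.545, 0.0, 0.002]
force: [0.6, -0.4, -0.3]
finger_gap: 0.803
gripper_force: 0.0
```

```bash
python3 -c "
from h import *
tops();refills('top');rel((.557,-.3195,.026),down(-24))"
```

```text
[281.4, 204.4] 3054 ctr [ 0.5576 -0.3197] flat yaw 21.3 conf 0.62 size [0.046 0.043] lohi 129.0 188.0
[148.6, 245.6] 3200 ctr [ 0.434  -0.3096] flat yaw -21.2 conf 0.82 size [0.048 0.046] lohi 124.0 183.0
[1.5, 165.9] [0, 98, 6, 113, 341] [0.6497 0.783 ]
[274.9, 129.5] [263, 119, 25, 22, 395] [ 0.7668 -0.0329]
[278.4, 176.4] [270, 168, 18, 19, 248] [ 0.6236 -0.0446]
[16.1, 371.1] [6, 352, 29, 35, 140] [0.0597 0.6908]
[433.9, 378.9] [425, 357, 49, 63, 252] [ 0.0512 -0.4842]
[503.0, 378.7] [475, 358, 37, 62, 174] [ 0.0537 -0.6766]
[466.9, 412.5] [436, 406, 68, 14, 872] [-0.0374 -0.5722]
t 19.75 shift [ -1.3  -0.5 145.5] turn [0.1 0.  0. ]
```

Call:
{"api": "move_arm", "payload": {"commands": "-1 0 60 0 0 0 0.6; -1 0 115 0 0 0 0.6; -1 0 145 0 0 0 0.6; -1 0 145 0 0 0 0.6; -1 0 145 0 0 0 -1"}}

```text
t: 20.38
tcp_pos: [0.5579, -0.3201, 0.0268]
tool_rot: [0.839, 0.545, 0.0, 0.001]
force: [0.0, -0.5, -0.4]
finger_gap: 0.607
gripper_force: 0.0
```

Call:
{"api": "move_arm", "payload": {"commands": "0 0 0 0 0 0 -1; 0 0 0 0 0 0 -1; 0 0 -30 0 0 0 -1; 0 0 -80 0 0 0 -1; 0 0 -140 0 0 0 -1"}}

```text
t: 21.0
tcp_pos: [0.5559, -0.3186, 0.166]
tool_rot: [0.839, 0.545, -0.0, -0.001]
force: [0.9, -0.9, -1.2]
finger_gap: 0.528
gripper_force: 61.5
```

Call:
{"api": "move_arm", "payload": {"commands": "45 -11 0 0 0 0 -1; 90 -22 0 0 0 0 -1; 135 -33 0 0 0 0 -1; 180 -44 0 0 0 0 -1; 225 -55 0 0 0 0 -1"}}

```text
t: 21.62
tcp_pos: [0.5981, -0.0898, 0.1659]
tool_rot: [0.839, 0.545, 0.0, 0.0]
force: [0.6, -0.6, -1.1]
finger_gap: 0.533
gripper_force: 61.7
```

Call:
{"api": "move_arm", "payload": {"commands": "45 -11 0 0 0 0 -1; 90 -22 0 0 0 0 -1; 135 -33 0 0 0 0 -1; 135 -33 0 0 0 0 -1; 135 -33 0 0 0 0 -1"}}

```text
t: 22.25
tcp_pos: [0.6226, 0.0453, 0.1655]
tool_rot: [0.838, 0.545, -0.0, 0.0]
force: [0.9, -0.7, -0.9]
finger_gap: 0.53
gripper_force: 61.7
```

Call:
{"api": "move_arm", "payload": {"commands": "0 0 0 0 0 0 -1; 0 0 0 0 0 0 -1; 0 0 0 0 0 0 -1; 0 0 0 0 0 0 -1; 0 0 0 0 0 0 -1"}}

```text
t: 22.88
tcp_pos: [0.6229, 0.0452, 0.1653]
tool_rot: [0.839, 0.545, -0.0, -0.0]
force: [0.0, 0.2, -0.8]
finger_gap: 0.524
gripper_force: 61.7
```

```bash
python3 -c "
from h import *
rel((.623,.0455,.095),down(-24))"
```

```text
t 22.88 shift [ 0.3  0.  70.3] turn [-0.  0. -0.]
```

Call:
{"api": "move_arm", "payload": {"commands": "0 0 30 0 0 0 -1; 0 0 60 0 0 0 -1; 0 0 70 0 0 0 -1; 0 0 70 0 0 0 -1; 0 0 70 0 0 0 0.5"}}

```text
t: 23.5
tcp_pos: [0.6241, 0.0453, 0.0966]
tool_rot: [0.839, 0.545, 0.001, 0.001]
force: [-0.7, 0.1, -0.1]
finger_gap: 0.726
gripper_force: 0.0
```

Call:
{"api": "move_arm", "payload": {"commands": "0 0 0 0 0 0 0.5; 0 0 0 0 0 0 0.5; 0 0 -40 0 0 0 0.6; 0 0 -100 0 0 0 0.6; 0 0 -160 0 0 0 0.6"}}

```text
t: 24.12
tcp_pos: [0.6226, 0.0454, 0.2571]
tool_rot: [0.839, 0.545, -0.0, -0.0]
force: [0.7, -0.7, -0.2]
finger_gap: 0.796
gripper_force: 0.0
```

Call:
{"api": "move_arm", "payload": {"commands": "-50 -4 0 0 0 0 0.6; -100 -7 0 0 0 0 0.6; -150 -11 0 0 0 0 0.6; -200 -14 0 0 0 0 0.6; -250 -18 0 0 0 0 0.6"}}

```text
t: 24.75
tcp_pos: [0.504, -0.1771, 0.256]
tool_rot: [0.839, 0.545, 0.0, 0.001]
force: [-0.1, -0.4, -0.2]
finger_gap: 0.796
gripper_force: 0.0
```

Call:
{"api": "move_arm", "payload": {"commands": "-50 -4 20 0 0 0 0.6; -100 -7 40 0 0 -2 0.6; -151 -11 85 0 0 -4 0.6; -151 -11 85 0 0 -4 0.6; -151 -11 85 0 0 -4 0.6"}}

```text
t: 25.38
tcp_pos: [0.4333, -0.3091, 0.1705]
tool_rot: [0.82, 0.573, 0.0, -0.0]
force: [-0.7, -0.2, -0.4]
finger_gap: 0.803
gripper_force: 0.0
```

Call:
{"api": "move_arm", "payload": {"commands": "0 0 0 0 0 0 0.6; 0 0 0 0 0 0 0.6; 0 0 0 0 0 0 0.6; 0 0 0 0 0 0 0.6; 0 0 0 0 0 0 0.6"}}

```text
t: 26.0
tcp_pos: [0.4333, -0.309, 0.1704]
tool_rot: [0.819, 0.574, -0.0, 0.0]
force: [-0.7, -0.3, -0.0]
finger_gap: 0.802
gripper_force: 0.0
```

```bash
python3 -c "
from h import *
tops();d,m=refills('top');cv2.imwrite('pics/t5.png',cv2.resize(d['image'][140:290,180:430,::-1],None,fx=3,fy=3,interpolation=cv2.INTER_CUBIC));rel((.433,-.309,.026),down(-20))"
```

```text
[280.9, 203.4] 3090 ctr [ 0.4333 -0.3093] flat yaw -19.8 conf 0.83 size [0.046 0.046] lohi 131.0 188.0
[1.4, 166.1] [0, 99, 7, 110, 330] [0.6491 0.7833]
[275.0, 129.5] [263, 119, 25, 22, 390] [ 0.7668 -0.0332]
[248.4, 176.3] [240, 168, 18, 18, 242] [0.6233 0.0443]
[278.4, 176.1] [270, 168, 18, 18, 240] [ 0.6245 -0.0446]
[278.1, 207.5] [270, 199, 17, 18, 243] [ 0.5307 -0.0445]
[16.5, 371.1] [6, 352, 29, 35, 139] [0.0597 0.6897]
[434.6, 365.5] [425, 357, 36, 33, 132] [ 0.0873 -0.4874]
[501.1, 378.6] [462, 358, 50, 62, 183] [ 0.054  -0.6713]
[466.7, 412.5] [436, 404, 68, 16, 865] [-0.0374 -0.5716]
t 26.1 shift [  0.   -0.3 144.3] turn [ 0. -0. -0.]
```

View pics/t5.png

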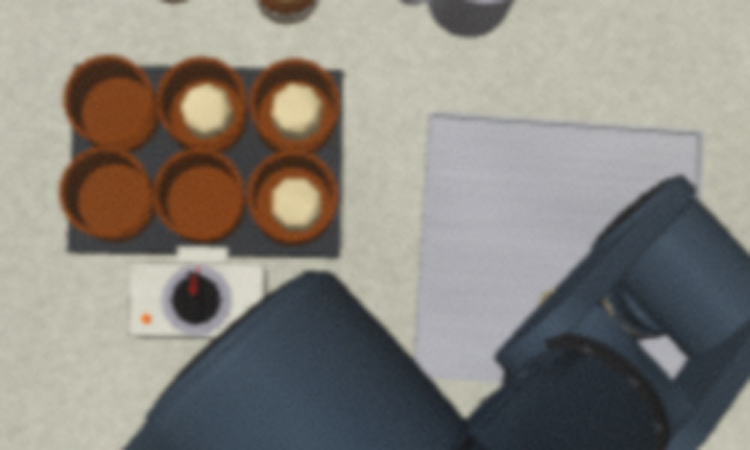

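Three refills sit centred in jars at (205,108), (296,107) and (296,202). The last one is under the gripper.

Call:
{"api": "move_arm", "payload": {"commands": "0 0 60 0 0 0 0.6; 0 0 115 0 0 0 0.6; 0 0 144 0 0 0 0.6; 0 0 144 0 0 0 0.6; 0 0 144 0 0 0 -1"}}

```text
t: 26.72
tcp_pos: [0.4338, -0.3098, 0.0272]
tool_rot: [0.819, 0.574, 0.0, 0.001]
force: [-1.0, -0.6, 0.3]
finger_gap: 0.603
gripper_force: 0.0
```

Call:
{"api": "move_arm", "payload": {"commands": "0 0 0 0 0 0 -1; 0 0 0 0 0 0 -1; 0 0 -30 0 0 0 -1; 0 0 -80 0 0 0 -1; 0 0 -140 0 0 0 -1"}}

```text
t: 27.35
tcp_pos: [0.4326, -0.3085, 0.1674]
tool_rot: [0.819, 0.574, -0.0, -0.001]
force: [1.2, -0.5, -2.0]
finger_gap: 0.53
gripper_force: 61.6
```

Call:
{"api": "move_arm", "payload": {"commands": "45 -3 0 0 0 0 -1; 90 -7 0 0 0 0 -1; 135 -10 0 0 0 0 -1; 180 -13 0 0 0 0 -1; 225 -17 0 0 0 0 -1"}}

```text
t: 27.98
tcp_pos: [0.4945, -0.0905, 0.1669]
tool_rot: [0.819, 0.573, 0.0, 0.0]
force: [0.1, -0.8, -1.0]
finger_gap: 0.529
gripper_force: 61.8
```

Call:
{"api": "move_arm", "payload": {"commands": "45 -3 0 0 0 0 -1; 90 -7 0 0 0 0 -1; 142 -10 0 0 0 0 -1; 142 -10 0 0 0 0 -1; 142 -10 0 0 0 0 -1"}}

```text
t: 28.6
tcp_pos: [0.533, 0.045, 0.1665]
tool_rot: [0.819, 0.574, -0.0, 0.0]
force: [-0.4, -0.9, -1.5]
finger_gap: 0.522
gripper_force: 61.7
```

Call:
{"api": "move_arm", "payload": {"commands": "0 0 0 0 0 0 -1; 0 0 0 0 0 0 -1; 0 0 0 0 0 0 -1; 0 0 0 0 0 0 -1; 0 0 0 0 0 0 -1"}}

```text
t: 29.22
tcp_pos: [0.5334, 0.0448, 0.1663]
tool_rot: [0.819, 0.573, -0.0, -0.0]
force: [-0.2, 0.2, -1.1]
finger_gap: 0.529
gripper_force: 61.7
```

```bash
python3 -c "
from h import *
rel((.533,.0455,.095),down(-20))"
```

```text
t 29.23 shift [ 0.5 -0.6 71.3] turn [-0.  0. -0.]
```

Call:
{"api": "move_arm", "payload": {"commands": "0 0 30 0 0 0 -1; 0 0 60 0 0 0 -1; 0 0 71 0 0 0 -1; 0 0 71 0 0 0 -1; 0 0 71 0 0 0 0.5"}}

```text
t: 29.85
tcp_pos: [0.5344, 0.0449, 0.0963]
tool_rot: [0.819, 0.574, 0.001, 0.001]
force: [0.4, 0.2, 0.9]
finger_gap: 0.725
gripper_force: 0.0
```

Call:
{"api": "move_arm", "payload": {"commands": "0 0 0 0 0 0 0.5; 0 0 0 0 0 0 0.5; 0 0 -40 0 0 0 0.5; 0 0 -100 0 0 0 0.5; 0 0 -160 0 0 0 0.5"}}

```text
t: 30.48
tcp_pos: [0.5331, 0.045, 0.2571]
tool_rot: [0.819, 0.574, -0.0, -0.0]
force: [1.4, -0.5, -0.3]
finger_gap: 0.751
gripper_force: 0.0
```

Call:
{"api": "move_arm", "payload": {"commands": "-50 0 0 0 0 0 0.5; -100 0 0 0 0 0 0; -150 0 0 0 0 0 0; -200 0 0 0 0 0 0; -250 0 0 0 0 0 0"}}

```text
t: 31.1
tcp_pos: [0.4472, -0.1914, 0.2558]
tool_rot: [0.819, 0.574, 0.0, 0.001]
force: [0.7, -0.0, -1.0]
finger_gap: 0.496
gripper_force: 0.0
```

```bash
python3 - <<'E'
from h import *
d,m=refills("top");s=snapshot("scene")
f=lambda i,k:cv2.resize(i,None,fx=k,fy=k,interpolation=cv2.INTER_CUBIC)
a=f(d["image"][80:280,90:310],1.8);b=f(s["image"][180:420,230:500],1.5);print(a.shape,b.shape)
cv2.imwrite("pics/t6.png",np.hstack([a,b])[:,:,::-1])
for z in(.107,.114):print([plane(d,x,y,z)[:2].round(4) for x,y in((245,239),)])
for q in(90,-90):rel((.433,.047,.16),down(q))
print(telemetry.sense()["q"])
E
```

```text
[1.4, 168.0] [0, 106, 6, 105, 309] [0.6433 0.7828]
[274.9, 129.3] [263, 119, 24, 21, 387] [ 0.7674 -0.0329]
[248.2, 176.0] [240, 168, 18, 17, 229] [0.6242 0.0449]
[278.2, 175.9] [270, 168, 17, 17, 231] [ 0.6251 -0.044 ]
[247.4, 206.4] [239, 198, 18, 18, 236] [0.5333 0.0458]
[278.2, 207.2] [270, 199, 17, 17, 237] [ 0.5316 -0.0448]
[15.9, 371.3] [6, 352, 29, 35, 133] [0.0592 0.6913]
[432.4, 377.7] [425, 357, 36, 63, 166] [ 0.0543 -0.4801]
[504.5, 380.2] [479, 357, 33, 63, 141] [ 0.0498 -0.6805]
[466.4, 412.7] [436, 406, 68, 14, 836] [-0.0379 -0.5708]
(360, 396, 3) (360, 405, 3)
[array([0.4349, 0.047 ])]
[array([0.4345, 0.0464])]
t 31.2 shift [221.6 -97.2  95.2] turn [  -0.     0.2 -110.3]
t 31.2 shift [221.6 -97.2  95.2] turn [ 0.2  0.  69.7]
[-0.63872278  0.30923269  1.74039025 -0.00179056  1.0895301  -0.28313471]
```

View pics/t6.png

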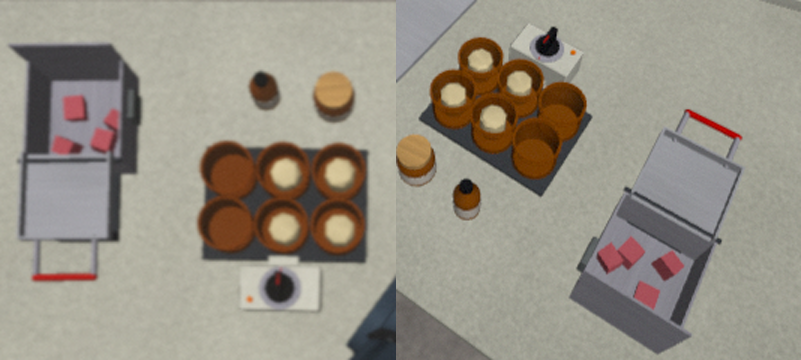

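All four refills are in jars, at left-view pixels (285,172), (338,172), (285,227) and (338,228). The chunks are in the basin and the tray is level, so the knob is next.

Call:
{"api": "move_arm", "payload": {"commands": "44 -19 0 0 0 -10 0; 88 -38 0 0 0 -20 0; 132 -57 0 0 0 -30 0; 176 -76 0 0 0 -40 0; 218 -94 0 0 0 -50 0", "grip_force": 60}}

```text
t: 31.82
tcp_pos: [0.4336, 0.0494, 0.2557]
tool_rot: [0.497, 0.868, 0.0, 0.0]
force: [0.7, -0.1, 0.5]
finger_gap: 0.497
gripper_force: 0.0
```

Call:
{"api": "move_arm", "payload": {"commands": "0 0 0 0 0 -10 0; 0 0 0 0 0 -20 0; 0 0 0 0 0 -30 0; 0 0 20 0 0 -40 0; 0 0 40 0 0 -50 0"}}

```text
t: 32.45
tcp_pos: [0.4341, 0.0479, 0.2154]
tool_rot: [0.084, 0.996, 0.0, 0.001]
force: [0.0, 0.5, 0.7]
finger_gap: 0.496
gripper_force: 0.0
```

Call:
{"api": "move_arm", "payload": {"commands": "0 0 20 0 0 -10 0; 0 0 30 0 0 -10 0; 0 0 30 0 0 -10 0; 0 0 30 0 0 -10 0; 0 0 30 0 0 -10 0"}}

```text
t: 33.08
tcp_pos: [0.4347, 0.047, 0.186]
tool_rot: [0.0, 1.0, -0.0, 0.001]
force: [1.2, -0.3, 0.2]
finger_gap: 0.5
gripper_force: 0.0
```

```bash
python3 - <<'E'
from h import *
rel((.434,.047,.084),down(90))
d=snapshot("wrist");cv2.imwrite("pics/w7.png",d["image"][:,:,::-1])
print(proj(d,(.434,.047,.114)))
E
```

```text
t 33.08 shift [  0.8   0.  102. ] turn [-0.   0.1 -0. ]
(np.float64(280.7682930164106), np.float64(224.51972328621994))
```

View pics/w7.png

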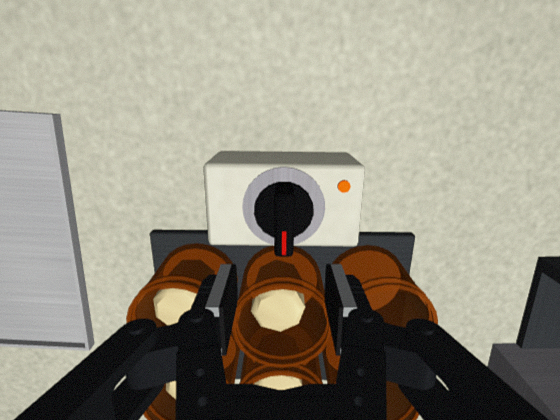

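The wrist view shows the bar along x at (284,222), within 2 mm of the projected centre and square to the gripper.

Call:
{"api": "move_arm", "payload": {"commands": "0 0 50 0 0 0 -0.2; 0 0 90 0 0 0 -0.2; 0 0 101 0 0 0 -0.2; 0 0 101 0 0 0 -0.2; 0 0 101 0 0 0 -1"}}

```text
t: 33.75
tcp_pos: [0.4352, 0.0471, 0.0855]
tool_rot: [0.0, 1.0, 0.0, 0.001]
force: [0.5, 17.6, 8.5]
finger_gap: 0.205
gripper_force: 10.0
```

Call:
{"api": "move_arm", "payload": {"commands": "0 0 0 0 0 0 -1; 0 0 0 0 0 0 -1; 0 0 0 0 0 0 -1; 0 0 0 0 0 8 -1; 0 0 0 0 0 16 -1"}}

```text
t: 34.38
tcp_pos: [0.4351, 0.0491, 0.0858]
tool_rot: [0.143, 0.99, 0.002, 0.002]
force: [3.0, 13.3, 0.6]
finger_gap: 0.151
gripper_force: 58.9
```

Call:
{"api": "move_arm", "payload": {"commands": "0 0 0 0 0 8 -1; 0 0 0 0 0 16 -1; 0 0 0 0 0 24 -1; 0 0 0 0 0 32 -1; 0 0 0 0 0 40 -1"}}

```text
t: 35.0
tcp_pos: [0.4355, 0.0499, 0.0858]
tool_rot: [0.473, 0.881, 0.003, 0.001]
force: [3.5, 18.3, -0.5]
finger_gap: 0.154
gripper_force: 58.8
```

Call:
{"api": "move_arm", "payload": {"commands": "0 0 0 0 0 6 -1; 0 0 0 0 0 12 -1; 0 0 0 0 0 15 -1; 0 0 0 0 0 15 -1; 0 0 0 0 0 15 -1"}}

```text
t: 35.62
tcp_pos: [0.4358, 0.05, 0.0858]
tool_rot: [0.579, 0.815, 0.003, 0.001]
force: [4.6, 19.1, -0.2]
finger_gap: 0.154
gripper_force: 61.5
```

```bash
python3 - <<'E'
from h import *
s=telemetry.sense();rel((.434,.047,.084),down(90));print(s["force"],s["ft_torque"])
E
```

```text
t 35.62 shift [-2.3 -2.7  1.8] turn [  0.3   0.1 -70.8]
[ 4.55766531 19.14611215 -0.22756944] [ 3.25478796 -0.4505314   1.20364581]
```

Call:
{"api": "move_arm", "payload": {"commands": "0 0 0 0 0 3 -1; 0 0 0 0 0 3 -1; 0 0 0 0 0 3 -1; 0 0 0 0 0 3 -1; 0 0 0 0 0 3 -1"}}

```text
t: 36.25
tcp_pos: [0.4361, 0.0496, 0.086]
tool_rot: [0.6, 0.8, 0.002, 0.002]
force: [3.7, 17.9, 0.2]
finger_gap: 0.151
gripper_force: 86.2
```

```bash
python3 - <<'E'
from h import *
s=telemetry.sense();rel((.434,.047,.084),down(90));print(s["force"],s["ft_torque"],s["finger_gap"])
d=snapshot("scene");w=snapshot("wrist");a=cv2.resize(d["image"][170:250,290:370],(400,400),interpolation=cv2.INTER_CUBIC)
cv2.imwrite("pics/k8.png",np.hstack([a,cv2.resize(w["image"],(396,297))[:].copy() if 0 else cv2.resize(w["image"][100:400,130:430],(400,400))])[:,:,::-1])
E
```

```text
t 36.25 shift [-1.9 -2.7  2. ] turn [  0.3   0.2 -73.7]
[ 3.70353033 17.85222499  0.17970738] [ 2.85714991 -0.54902302  1.43406563] 0.15129635641671743
```

View pics/k8.png

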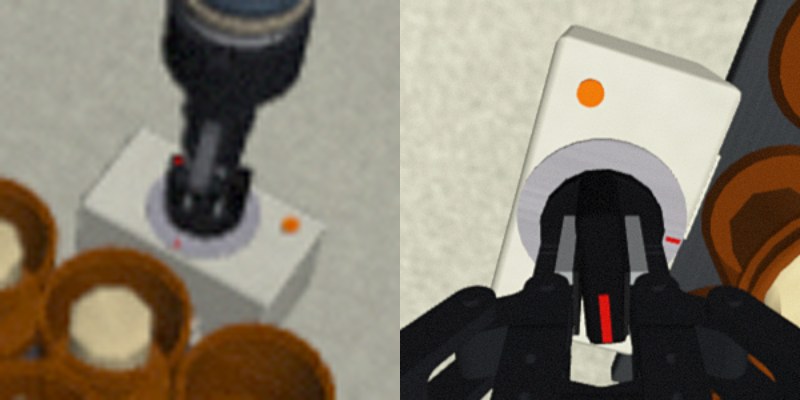

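The wrist crop shows the bar turned with the gripper, its red tip at (605,318). It lags slightly and the pad force has risen, so the knob is at its stop. I'll turn it back in the grip and release.

Call:
{"api": "move_arm", "payload": {"commands": "0 0 0 0 0 -8 -1; 0 0 0 0 0 -16 -1; 0 0 0 0 0 -24 -1; 0 0 0 0 0 -32 -1; 0 0 0 0 0 -40 -1"}}

```text
t: 36.98
tcp_pos: [0.4361, 0.0491, 0.0859]
tool_rot: [0.291, 0.957, 0.002, 0.002]
force: [2.6, 12.1, -1.2]
finger_gap: 0.149
gripper_force: 59.4
```

Call:
{"api": "move_arm", "payload": {"commands": "0 0 0 0 0 -10 -1; 0 0 0 0 0 -20 -1; 0 0 0 0 0 -30 -1; 0 0 0 0 0 -34 -1; 0 0 0 0 0 -34 -1"}}

```text
t: 37.6
tcp_pos: [0.4361, 0.0489, 0.0859]
tool_rot: [0.003, 1.0, 0.002, 0.003]
force: [1.5, 10.6, -0.1]
finger_gap: 0.153
gripper_force: 59.5
```

Call:
{"api": "move_arm", "payload": {"commands": "0 0 0 0 0 0 -0.1; 0 0 0 0 0 0 -0.1; 0 0 0 0 0 0 -0.1; 0 0 -30 0 0 0 -0.1; 0 0 -80 0 0 0 -0.1"}}

```text
t: 38.22
tcp_pos: [0.4329, 0.0469, 0.1641]
tool_rot: [0.0, 1.0, 0.0, -0.002]
force: [0.6, -0.4, -0.2]
finger_gap: 0.452
gripper_force: 0.0
```

Call:
{"api": "move_arm", "payload": {"commands": "0 0 -50 0 0 0 -0.1; 0 0 -80 0 0 0 -0.1; 0 0 -80 0 0 0 -0.1; 0 0 -80 0 0 0 -0.1; 0 0 -80 0 0 0 -0.1"}}

```text
t: 38.85
tcp_pos: [0.4331, 0.0471, 0.2429]
tool_rot: [0.0, 1.0, 0.0, -0.002]
force: [0.4, 1.0, -1.1]
finger_gap: 0.446
gripper_force: 0.0
```

```bash
python3 - <<'E'
from h import *
d=snapshot("scene");w=snapshot("wrist");a=cv2.resize(d["image"][170:410,210:490],(440,377))
cv2.imwrite("pics/k9.png",np.hstack([a,cv2.resize(w["image"][60:360,130:430],(356,377))])[:,:,::-1])
refills("top")
E
```

```text
[1.1, 168.7] [0, 111, 5, 94, 261] [0.6412 0.7835]
[274.8, 129.1] [263, 119, 25, 21, 379] [ 0.768  -0.0326]
[248.1, 175.6] [240, 168, 17, 17, 219] [0.6254 0.0453]
[278.2, 175.6] [270, 168, 18, 17, 225] [ 0.626 -0.044]
[247.3, 204.2] [239, 198, 18, 13, 165] [0.5398 0.0462]
[278.1, 207.1] [270, 199, 17, 17, 233] [ 0.5319 -0.0445]
[431.1, 379.4] [425, 357, 36, 63, 161] [ 0.0497 -0.4763]
[504.8, 380.4] [480, 358, 32, 62, 143] [ 0.0492 -0.6813]
[465.7, 412.9] [437, 406, 67, 14, 751] [-0.0385 -0.5688]
```

View pics/k9.png

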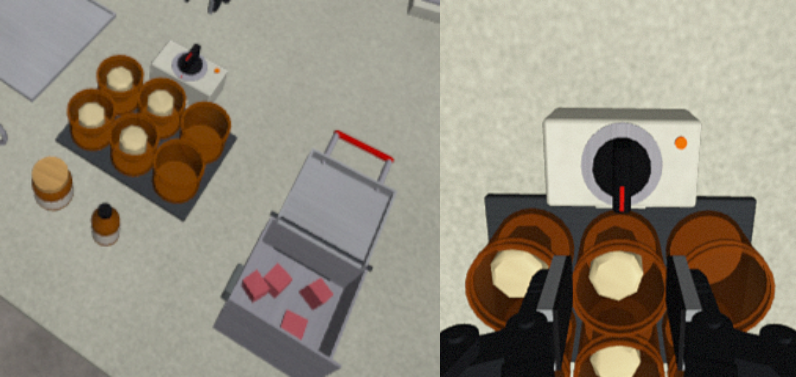

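The knob is back at rest, with the red tip at (622,198) pointing along x. All refills and chunks are in place, the tray is level and the bystanders have not moved.

```bash
python3 -c "
from station import ticket
print(ticket.sign_off())"
```

```text
the job is handed in; nothing more can be done
None
```

The job is handed in, though sign-off returned no verdict: the final pictures show the four offcuts in the basin, the tray level, the four refills each in their own jar, the knob back at rest after being turned to its stop, and the bystanders not touched.

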